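# Load the shuttle and hold its index pin out

## Task

Lay the orange microtube block that stands nearest the robot (not the one farther left) in the blue carriage's nest, resting flat on the nest floor, and let go of it. Then take the red knob of the index pin, pull it fully up so that the sprung carriage runs to its end stop with the block aboard, and finish while still gripping the knob and holding it fully up. Leave the other loose things on the table where they stand.

Things in the scene. Friction and masses are not known exactly. Their poses are not given: they have to be found in the camera images.
- microtube_block: The nearer orange microtube block, loose, 100 to 210 g: 51 mm along x, 105 mm along y; solid body 26 mm high, tube caps on top to 31 mm. Origin at the centre of its underside, z up. Grip it across x (the narrow side). Either end may face either way in the nest, its y along the nest's y. A like block farther left is fixed and no part of this.
- shuttle: Fixed shuttle; base plate x -190 to +115 mm, y +-70 mm, 12 mm thick. Origin on the table below the nest centre (carriage latched), z up; the carriage runs along +x. Grey bridge at x -119 to -91 mm, 72 mm wide in y, 60 mm high, carries the index pin at x = -105, y = 0; the pin's barrel reaches 73 mm up. Grey end stop at x 101 to 113 mm, 34 mm high.
- nest (a point): Centre of the nest floor on the blue carriage, 24 mm above the table; moves with it; axes parallel to the shuttle's. Nest 57 mm in x by 111 mm in y inside, lips 8 mm high, 5 mm thick; the lips of the long sides (x = +-31 mm) are open over the middle 72 mm, so fingers closing along x have room. The carriage plate reaches 37 mm either way in x.
- knob: Red ribbed pull knob, a cylinder 26 mm across and 26 mm high, axis upright, on top of the index pin. Origin at the centre of its underside, 80 mm above the table when the pin is seated (top 106 mm). Grip its sides from above, closing along the shuttle's y or x, tips above its underside, and pull straight up.
- index_pin (a joint): Travel of the spring-loaded index pin in m: 0 = seated in the carriage's hole, 0.010 = just clear of the carriage, 0.020 = fully up at its hard stop. The spring pulls it back down with 5 N at 0 and 9 N fully up, plus a little friction; let go, it drops back.
- carriage (a joint): Travel of the carriage along the shuttle's +x in m: 0 to 0.001 = latched by the pin, 0.06 = at the end stop. A spring draws it with about 3 N and it is damped: freed, it takes about 1 s.
- vial: Bystander: small glass vial with white cap, 25 mm across, 56 mm high, standing; origin at the centre of its underside. Leave alone.
- oil_bottle: Bystander: small bottle with black cap, 25 mm across, 52 mm high, standing; origin at the centre of its underside. Leave alone.
- dish: Bystander: round clear dish with pink content, 60 mm across, 15 mm high; origin at the centre of its underside. Leave alone.
Things that resemble listed ones, but are neither listed nor needed, are in the scene too. Leave any yellow look-alike of the microtube_block alone.

How it is judged:
By the outcome, as a careful person would: the job done as asked, in the order asked, and still so for the second after the job is handed in, while the arm keeps its last pose, push and grip.
It also fails if it takes over 51 s, if anything falls off the work surface, if the arm or the gripper's body presses on something with over 40 N, if the wrist force passes 120 N, or if a joint passes its speed limit or range.

## Robot

A 6-joint arm with a two-finger parallel gripper is mounted at the origin on a cart in front of the work surface, level with it; the furniture and walls round the work are solid. World frame = base frame: x ahead of the robot, y to its left, z up, the work surface at z = 0. Lengths are in mm, angles in rad, forces in N, time in s.
With the tool pointing down it reaches from about 250 to 725 mm from the base axis. Payload 9.7 kg.
Tool frame: the origin (TCP) lies midway between the tips of the shut fingers; the grasp point (between the pads) lies 19 mm behind it; z points along the fingers, y is the direction in which the jaws open and shut (so a half turn about z gives the same grasp; the last joint's range is limited). The gripper opens to 85 mm and grips with 20 to 120 N. Pads are 22 mm wide; open, the fingers measure 114 mm over their backs; the gripper's body (76 mm by 85 mm) begins 54 mm behind the grasp point. The pads swing forward as they close: fully open they stand 13 mm farther back than shut.
Start: joints at [-1.274, 0.087, 0.176, 1.66, 0, 1.571], TCP at [160.851, -525.95, 231.284] pointing down, gripper open.
Joint ranges: [-3.13, 3.13], [-0.85, 1.81], [-1.15, 1.24], [-2.2, 2.28], [-1.44, 1.52], [-3.14, 3.14]. Speed limits (rad/s): [2.22, 2.22, 2.57, 3.14, 3.14, 3.14].

## Interface

Orientations are given as a unit quaternion [x, y, z, w].
In Python, from workcell import r, eyes, workorder, spotter gives the robot as it stands. The module is installed in compiled form; this text tells all that it offers.
- The arm moves only by the shell command python3 -m crank 'ROWS'. ROWS is JSON, a list of rows, each a list of 3 entries, a list of its own where there are three numbers: the finger opening in cm, from 0 to 8.54, then the shift along the tool's x, y, z in cm, then the turn about the tool's z in rad. A call has 1 to 8 rows; each row is the pose to reach, as a shift and turn from the pose commanded when the call began, along the tool's axes at that moment; what a row does not reach only later rows make up. A row lasts 1/8 s, in which the tool goes at most 62.5 mm and 10.7 degrees, less where a joint would pass 70% of its speed; a pose out of reach is approached as far as the arm can. A call with a gripper value outside its range is refused whole. The fingers move at their own pace and stop on an object; the grip force is fixed at half the most. Time passes only in rows, so rows that repeat a pose let the fingers close. It gives the time, the measured TCP pose, the force and the opening at its end, in the units of the state.
- r.read_state(): the state, without advancing time (a new reading comes with each control period).
- eyes.read_camera(name): name is "scene" or "side" or "wrist"; returns the picture (420x560x3 uint8, blue, green, red); there is no depth.
- eyes.calibration(name): a dict with "intrinsics" (3x3 intrinsics, pixels), "xyz" and "attitude" of the camera in the world. Camera axes: x right, y down, z forward; pixel columns grow to the right and rows downward; lengths in mm; the calibration is good to about 2 mm. The wrist camera is an equidistant fisheye: a pixel r from the principal point sees the ray r / f radians off the axis. A picture is of the moment at which its call begins: read the wrist's pose just before it. calibration takes no time and is no camera call; for the wrist camera it gives the pose at the moment of the call.
- workorder.finish_job(): hands the job in, once; it reports no verdict.
Trained networks look in the newest picture that a camera, given by its name, has taken for a name from the list of things; names that differ only in an ending like _2 or _b are one class to them, and where a whole thing is asked for, a point or a joint stands for the part that bears it (a point fixed in the world has none). Each returns a list of dicts, best first, with "p" (0 to 1); they miss things now and then, are a little off and sometimes report something else, mostly with a low value. They report only what shows in the picture. A call takes as long as a camera call. They do not tell look-alikes from the thing itself.
- spotter.recognise(camera, label): "centre" ([column, row] as shares, 0 to 1, of the picture: columns of its width, rows of its height, amid what is visible of it).
- spotter.regions_of(camera, label): "pixels" (420x560 bool, what is visible of it) and "centre" ([column, row] as shares, 0 to 1, of the picture: columns of its width, rows of its height, amid what is visible of it).
- spotter.mark_of(camera, label): "centre" ([column, row] as shares, 0 to 1, of the picture: columns of its width, rows of its height: a listed point, or the origin of a listed thing).
The state is a dict: "time_s": time; "joint_positions": joint angles; "qd": joint speeds; "joint_efforts": joint torques, N m; "tcp_pos": TCP position; "ee_rot": TCP orientation; "force": force on the tool from outside, world axes, zero at the start; "torque": the same for the moment, N m; "grip_width": opening from 0.0 (shut) to 1.0 (fully open).
Only numpy, scipy, OpenCV 4.12 (cv2) and the standard library are available. Lean on these libraries where they do the work, as an engineer would, in place of code of your own. Each camera call takes 0.05 s, during which the arm holds its last target. There are 200 camera calls.

## Working session

There is one attempt and no reset: what is moved stays moved. The work goes in short steps, Python scripts to look and compute and a shell command to move; the robot and the scene stay as the last step left them, time stands still between calls to the robot, and variables do not carry over. Pictures are saved under pics/ and viewed, about 8 in all and at most 12, crops included, and the job is handed in when it is done.

```bash
mkdir -p pics; cat > h.py <<'E'
import numpy as np, cv2
from scipy.spatial.transform import Rotation as R
from workcell import r, eyes, workorder, spotter
def rot(a):
    a=np.array(a,float)
    return a if a.shape==(3,3) else R.from_quat(a).as_matrix()
def ray(cam,u,v,cal=None):
    c=cal or eyes.calibration(cam); K=np.array(c["intrinsics"])
    x=(u-K[0,2])/K[0,0]; y=(v-K[1,2])/K[1,1]
    if cam=="wrist":
        t=np.hypot(x,y); s=np.sin(t)/t if t>1e-9 else 1; d=np.array([x*s,y*s,np.cos(t)])
    else: d=np.array([x,y,1.])
    return np.array(c["xyz"],float),rot(c["attitude"])@d
def at(cam,u,v,z,cal=None):
    o,d=ray(cam,u,v,cal); return o+d*(z-o[2])/d[2]
def proj(cam,P,cal=None):
    c=cal or eyes.calibration(cam); K=np.array(c["intrinsics"])
    p=rot(c["attitude"]).T@(np.array(P,float)-np.array(c["xyz"]))
    if cam=="wrist":
        h=np.hypot(p[0],p[1]); t=np.arctan2(h,p[2]); q=p[:2]/max(h,1e-9)*t
    else: q=p[:2]/p[2]
    return q[0]*K[0,0]+K[0,2], q[1]*K[1,1]+K[1,2]
def snap(cam,name):
    cal=eyes.calibration(cam); im=np.array(eyes.read_camera(cam)); cv2.imwrite(f"pics/{name}.png",im); return im,cal
E
python3 - <<'E'
from h import *
ims={}
for c in ["scene","side"]:
    im,cal=snap(c,c+"0"); print(c,cal)
    ims[c]=im
    for l,z in [("microtube_block",0),("knob",80),("nest",24),("shuttle",0)]:
        for d in spotter.mark_of(c,l)[:3]:
            u,v=d["centre"][0]*560,d["centre"][1]*420
            print(c,l,round(d["p"],2),round(u),round(v),at(c,u,v,z,cal).round(0))
s=r.read_state(); print(s["time_s"],s["tcp_pos"],s["ee_rot"],s["force"])
E
```

```text
scene {'intrinsics': array([[410.41441741,   0.        , 276.58086856],
       [  0.        , 410.41441741, 208.95063336],
       [  0.        ,   0.        ,   1.        ]]), 'xyz': array([164.10556259, 995.80525685, 877.31339342]), 'attitude': array([-0.2906095 ,  0.88384673, -0.35153689,  0.10384071])}
scene microtube_block 0.9 240 353 [440. 721.   0.]
scene microtube_block 0.78 297 218 [560. 317.   0.]
scene knob 0.63 383 165 [439.  51.  80.]
scene nest 0.79 345 167 [550.  66.  24.]
scene shuttle 0.66 346 173 [543.  63.  -0.]
side {'intrinsics': array([[419.1527093 ,   0.        , 288.41288368],
       [  0.        , 419.1527093 , 208.04586214],
       [  0.        ,   0.        ,   1.        ]]), 'xyz': array([ 598.60446905, 1248.92391413,  634.7348498 ]), 'attitude': array([-0.00556643,  0.87996678, -0.47494475, -0.00741348])}
side microtube_block 0.77 346 250 [451. 463.   0.]
side microtube_block 0.72 303 216 [549. 321.   0.]
side microtube_block 0.69 367 341 [442. 729.   0.]
side nest 0.72 301 163 [552.  58.  24.]
side nest 0.16 338 143 [418. -99.  24.]
side shuttle 0.98 306 171 [535.  67.   0.]
0.5 [ 160.86895247 -525.93390262  231.26315319] [ 9.89009168e-01  1.47854203e-01  1.36721404e-05 -2.08830397e-05] [-0.81172936  0.29751918  0.08362318]
```

View pics/scene0.png

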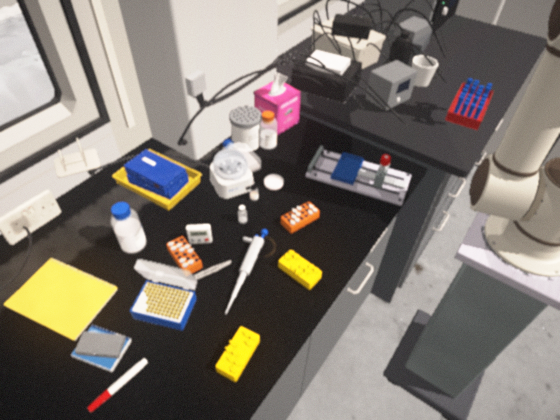

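View pics/side0.png

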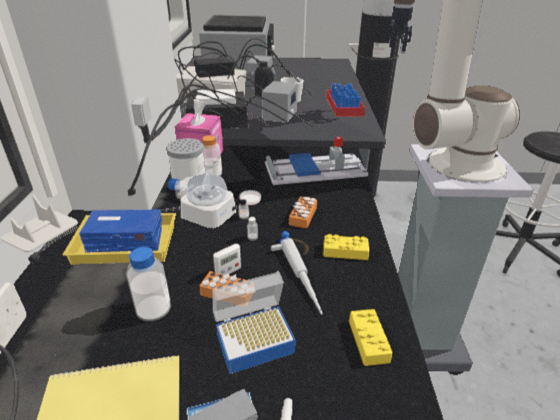

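The scene picture shows two orange blocks: (300,216) and (184,253). The yellow ones at (300,268) and (238,353) are look-alikes. The block at (300,216), at about (555,319) mm, is the orange one nearer the robot, while (184,253) is farther left and fixed. The shuttle is at about (345,170), with the red knob at (384,160). Next I fit the block and the shuttle, and check them in a crop.

```bash
cat > fit.py <<'E'
from h import *
from scipy.optimize import minimize
def boxpts(x,y,yaw,boxes):
    c,s=np.cos(yaw),np.sin(yaw); out=[]
    for (x0,x1,y0,y1,z0,z1) in boxes:
        for a in(x0,x1):
            for b in(y0,y1):
                for z in(z0,z1): out.append([x+c*a-s*b,y+s*a+c*b,z])
    return np.array(out)
def fit(obs,boxes,p0):  # obs: list (cam,cal,mask)
    def cost(p):
        t=0
        for cam,cal,m in obs:
            h=np.zeros(m.shape,np.uint8)
            for b in boxes:
                pts=np.array([proj(cam,q,cal) for q in boxpts(p[0],p[1],p[2],[b])],np.float32)
                cv2.fillConvexPoly(h,(cv2.convexHull(pts)[:,0]*16).astype(np.int32),1,shift=4)
            t+=1-(h&m).sum()/max(1,(h|m).sum())
        return t
    best=None
    for y in p0[2]:
        r_=minimize(cost,[p0[0],p0[1],y],method="Nelder-Mead",options=dict(initial_simplex=np.array([[p0[0],p0[1],y],[p0[0]+8,p0[1],y],[p0[0],p0[1]+8,y],[p0[0],p0[1],y+.15]])))
        if best is None or r_.fun<best.fun: best=r_
    return best.x.round(3),round(best.fun,3)
BLOCK=[(-25.5,25.5,-52.5,52.5,0,28)]
SH=[(-190,115,-70,70,0,12),(-119,-91,-36,36,0,60),(101,113,-36,36,0,34),(-37,37,-60,60,0,32),(-118,-92,-13,13,60,106)]
E
python3 - <<'E'
from fit import *
ob=[];os=[]
for c,(bu,bv) in [("scene",(300,216)),("side",(303,212))]:
    im=np.array(eyes.read_camera(c)); cal=eyes.calibration(c)
    R_=[d for d in spotter.regions_of(c,"microtube_block") if np.hypot(d["centre"][0]*560-bu,d["centre"][1]*420-bv)<15]
    S=spotter.regions_of(c,"shuttle"); N=spotter.regions_of(c,"nest");K=spotter.regions_of(c,"knob")
    print(c,len(R_),[(round(d["p"],2),int(d["pixels"].sum())) for d in R_+S[:2]+N[:2]+K[:2]])
    if R_: ob.append((c,cal,np.array(R_[0]["pixels"]).astype(np.uint8)))
    m=np.array(S[0]["pixels"]).astype(np.uint8)
    if K: m|=np.array(K[0]["pixels"]).astype(np.uint8)
    os.append((c,cal,m))
    if c=="side":
        kn=im[120:190,255:380].copy(); 
print(fit(ob,BLOCK,(555,319,[-.6,0,.6,1.2])))
for o in os: print(fit([o],[SH[0]]+SH[1:],(548,62,[-.2,.1,.3])))
print(fit(os,SH,(548,62,[-.2,.1,.3])))
a=cv2.imread("pics/scene0.png")[130:285,165:425]; b=cv2.imread("pics/side0.png")[125:280,195:385]
cv2.imwrite("pics/crop.png",np.hstack([cv2.resize(a,None,fx=3,fy=3)[:, :450],cv2.resize(b,None,fx=2,fy=2).copy()[:0] if 0 else cv2.resize(b,(348,465))]))
E
```

```text
scene 1 [(0.67, 675), (0.94, 3247), (0.56, 896), (0.65, 106)]
side 1 [(0.78, 622), (0.94, 2581), (0.73, 702), (0.4, 92)]
(array([ 5.51219e+02,  3.18705e+02, -2.62000e-01]), np.float64(0.261))
(array([5.45858e+02, 5.98390e+01, 2.29000e-01]), np.float64(0.071))
(array([5.41505e+02, 6.20110e+01, 1.99000e-01]), np.float64(0.063))
(array([5.43752e+02, 6.18530e+01, 2.02000e-01]), np.float64(0.141))
```

View pics/crop.png

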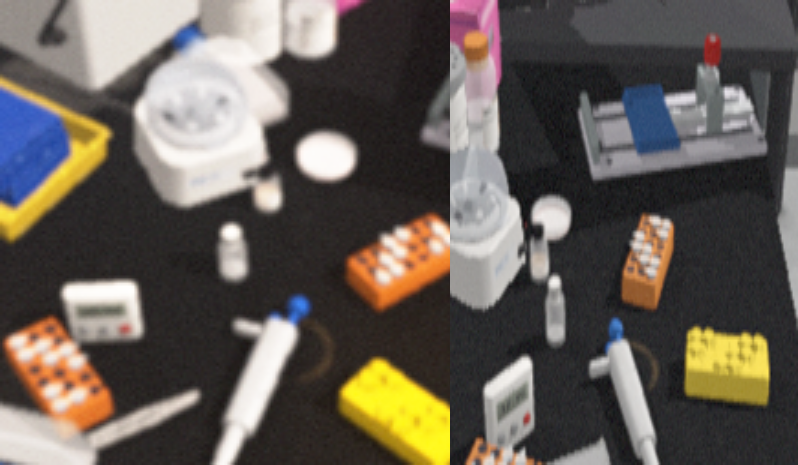

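The crop confirms the nearer orange block, about 551,319 mm with yaw -15°. The shuttle is at about 544,62 with yaw 11.5°, and its carriage is latched. I'm moving above the block.

```bash
cat > go.py <<'E'
import sys; from h import *
def need(x,y,z,yaw):
    s=r.read_state(); M=rot(s["ee_rot"]); d=M.T@(np.array([x,y,z])-s["tcp_pos"])/10
    cur=np.arctan2(M[1,1],M[0,1]); t=-(yaw-cur); t=(t+np.pi/2)%np.pi-np.pi/2
    print("shift cm",d.round(2),"turn",round(t,3),"| t",s["time_s"],"tcp",np.array(s["tcp_pos"]).round(1),"q",np.array(s["joint_positions"]).round(2),"F",np.array(s["force"]).round(1),"w",round(s["grip_width"],3))
if len(sys.argv)>4: need(*map(float,sys.argv[1:5]))
E
python3 go.py 551 319 190 -0.262
```

```text
shift cm [ 62.02 -69.39   4.13] turn -1.012 | t 1.0 tcp [ 160.9 -525.9  231.3] q [-1.27  0.09  0.18  1.66 -0.    1.57] F [-0.  -0.3  0.2] w 1.001
```

```bash
P='[8.5,[62,-69.4,4.1],-1.01]'; python3 -m crank '[[8.5,[62,-69.4,4.1],-1.01],[8.5,[62,-69.4,4.1],-1.01],[8.5,[62,-69.4,4.1],-1.01],[8.5,[62,-69.4,4.1],-1.01],[8.5,[62,-69.4,4.1],-1.01],[8.5,[62,-69.4,4.1],-1.01],[8.5,[62,-69.4,4.1],-1.01],[8.5,[62,-69.4,4.1],-1.01]]'; python3 go.py 551 319 190 -0.262
```

```text
time_s: 2.0
tcp_pos: [370.6, -70.5, 209.5]
ee_rot: [0.794, 0.608, 0.0, 0.001]
force: [0.8, -0.5, -0.3]
grip_width: 0.997
shift cm [42.3   7.24  1.97] turn -0.002 | t 2.0 tcp [370.6 -70.5 209.5] q [-0.19 -0.33 -0.24  1.66 -0.    1.65] F [ 0.8 -0.5 -0.3] w 0.997
```

```bash
python3 -m crank '[[8.5,[42.3,7.2,2],0],[8.5,[42.3,7.2,2],0],[8.5,[42.3,7.2,2],0],[8.5,[42.3,7.2,2],0],[8.5,[42.3,7.2,2],0],[8.5,[42.3,7.2,2],0],[8.5,[42.3,7.2,2],0],[8.5,[42.3,7.2,2],0]]' >/dev/null; python3 go.py 551 319 190 -0.262; python3 - <<'E'
from fit import *
im,cal=snap("wrist","w1")
print(cal["xyz"],rot(cal["attitude"])[:,2],np.array(cal["intrinsics"])[0])
R_=spotter.regions_of("wrist","microtube_block")
for d in R_:
    u,v=d["centre"][0]*560,d["centre"][1]*420; print(round(d["p"],2),u,v,at("wrist",u,v,20,cal).round(0))
R_=[d for d in R_ if np.hypot(*(at("wrist",d["centre"][0]*560,d["centre"][1]*420,20,cal)[:2]-[551,319]))<40]
if R_:
    p,c=fit([("wrist",cal,np.array(R_[0]["pixels"]).astype(np.uint8))],BLOCK,(551,319,[-.26]));print(p,c)
    for P in boxpts(*p,[(-25.5,25.5,-52.5,52.5,26,26)]): cv2.circle(im,tuple(int(k) for k in proj("wrist",P,cal)),2,(255,255,0),-1)
cv2.imwrite("pics/w1.png",im)
E
```

```text
shift cm [-0.09  0.09 -0.38] turn 0.001 | t 3.0 tcp [550.3 320.1 186.2] q [0.53 0.29 0.32 1.61 0.   2.36] F [-0.2 -1.  -0.3] w 0.997
[572.21048316 399.75685735 328.77127838] [-0.08479109 -0.31158339 -0.94642816] [325.1922621    0.         276.52209264]
0.9 277.704 185.01 [552. 323.  20.]
[ 5.53246e+02  3.20681e+02 -2.58000e-01] 0.094
```

View pics/w1.png

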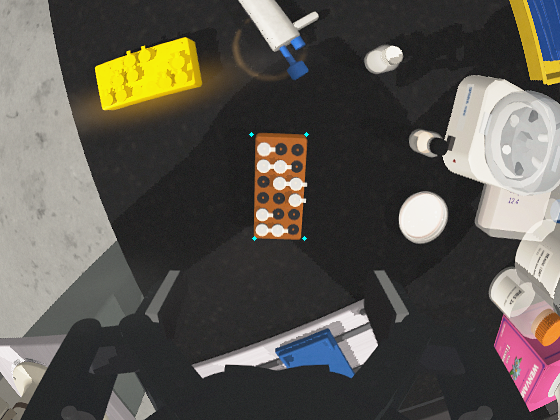

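The wrist picture shows the block whole at (280,187), next to the vial at (380,58), the bottle at (430,142) and the dish at (423,217). My fit looks slightly turned, so I'm refitting on the orange hue.

```bash
python3 - <<'E'
from fit import *
import go
im=np.array(eyes.read_camera("wrist"));cal=eyes.calibration("wrist")
h=cv2.cvtColor(im,cv2.COLOR_BGR2HSV); m=cv2.inRange(h,(3,120,60),(15,255,255)); m[:,:235]=0;m[:,325:]=0;m[:110]=0;m[260:]=0
m=cv2.morphologyEx(m,cv2.MORPH_OPEN,np.ones((2,2)))
pts=cv2.findNonZero(m); hull=cv2.convexHull(pts); f=np.zeros(m.shape,np.uint8); cv2.fillConvexPoly(f,hull,1)
print(cv2.minAreaRect(hull),m.sum()/255,f.sum())
p=fit([("wrist",cal,f)],[(-25.5,25.5,-52.5,52.5,0,26)],(553,321,[-.26,-.3]));print(p)
p=p[0]; go.need(p[0],p[1],12,p[2])
E
```

```text
((279.5926513671875, 183.71975708007812), (52.07108688354492, 105.60802459716797), 1.9091522693634033) 2899.0 5375
(array([ 5.54451e+02,  3.17939e+02, -2.97000e-01]), np.float64(0.047))
shift cm [ 0.25  0.42 17.74] turn 0.033 | t 3.15 tcp [549.8 316.7 189.4] q [ 0.52  0.28  0.32  1.61 -0.    2.36] F [0.4 0.2 0.1] w 0.995
```

```bash
python3 -m crank '[[8.5,[0.25,0.4,5],0.03],[8.5,[0.25,0.4,10],0.03],[8.5,[0.25,0.4,14],0.03],[8.5,[0.25,0.4,16],0.03],[8.5,[0.25,0.4,17.5],0.03],[8.5,[0.25,0.4,18.6],0.03],[8.5,[0.25,0.4,18.6],0.03],[8.5,[0.25,0.4,18.6],0.03]]' ; python3 go.py 554.5 318 2 -0.297
```

```text
time_s: 4.15
tcp_pos: [555.1, 318.8, 4.3]
ee_rot: [0.803, 0.596, 0.001, 0.0]
force: [-0.6, 0.2, 0.1]
grip_width: 0.996
shift cm [-0.1  -0.03  0.23] turn 0.003 | t 4.15 tcp [555.1 318.8   4.3] q [ 0.52  0.33  0.02  1.26 -0.    2.39] F [-0.6  0.2  0.1] w 0.996
```

```bash
python3 -m crank '[[5,[0,0,0.1],0],[4,[0,0,0.1],0],[3,[0,0,0.1],0],[3,[0,0,0.1],0],[3,[0,0,0.1],0],[3,[0,0,0.1],0]]' ; python3 go.py 554.5 318 2 -0.297
```

```text
time_s: 4.9
tcp_pos: [554.8, 318.7, 2.9]
ee_rot: [0.803, 0.596, 0.0, 0.0]
force: [-0.1, 0.2, 5.3]
grip_width: 0.569
shift cm [-0.08 -0.01  0.09] turn 0.003 | t 4.9 tcp [554.8 318.7   2.9] q [0.52 0.33 0.01 1.26 0.   2.39] F [-0.1  0.2  5.3] w 0.569
```

```bash
python3 -m crank '[[3,[0,0,0],0],[3,[0,0,0],0],[3,[0,0,-1],0],[3,[0,0,-3],0],[3,[0,0,-6],0],[3,[0,0,-10],0],[3,[0,0,-12],0],[3,[0,0,-12],0]]' ; python3 go.py 544 62 130 0.2
```

```text
time_s: 5.9
tcp_pos: [555.5, 319.0, 125.2]
ee_rot: [0.803, 0.596, 0.002, 0.0]
force: [1.0, -0.4, -2.0]
grip_width: 0.57
shift cm [-24.93   6.35  -0.54] turn -0.494 | t 5.9 tcp [555.5 319.  125.2] q [0.52 0.29 0.2  1.48 0.   2.39] F [ 1.  -0.4 -2. ] w 0.57
```

The block is held at a width of 48.6 mm, and its weight reads about 2 N. I'm carrying it past the nest so the wrist camera has a clear view of the nest.

```bash
python3 go.py 568 -56 190 0.2
```

```text
shift cm [-35.51  12.09  -6.55] turn -0.494 | t 5.9 tcp [555.5 319.  125.2] q [0.52 0.29 0.2  1.48 0.   2.39] F [ 1.  -0.4 -2. ] w 0.57
```

```bash
python3 -m crank '[[3,[-4,1.5,-3.5],-0.1],[3,[-9,3,-6.5],-0.2],[3,[-14,5,-6.5],-0.3],[3,[-20,7,-6.5],-0.4],[3,[-26,9,-6.5],-0.49],[3,[-31,10.5,-6.5],-0.49],[3,[-35.5,12.1,-6.5],-0.49],[3,[-35.5,12.1,-6.5],-0.49]]' >/dev/null; python3 -m crank '[[3,[0,0,0],0],[3,[0,0,0],0]]'; python3 - <<'E'
from fit import *
im,cal=snap("wrist","w2")
print(cal["xyz"])
for l,z in [("nest",24),("knob",80),("shuttle",0)]:
    for d in spotter.mark_of("wrist",l)[:2]:
        u,v=d["centre"][0]*560,d["centre"][1]*420; print(l,round(d["p"],2),round(u),round(v),at("wrist",u,v,z,cal).round(1))
for p,col in [((543.7,61.9,.202),(0,255,255))]:
    for b in [(-190,115,-70,70,12,12),(-33.5,33.5,-60.5,60.5,32,32),(-28.5,28.5,-55.5,55.5,24,24)]:
        for P in boxpts(*p,[b])[::2]: cv2.circle(im,tuple(int(k) for k in proj("wrist",P,cal)),2,col,-1)
cv2.imwrite("pics/w2.png",im)
E
```

```text
time_s: 7.15
tcp_pos: [567.4, -55.3, 186.9]
ee_rot: [0.634, 0.773, -0.0, -0.0]
force: [0.1, -0.1, -2.0]
grip_width: 0.57
[551.5679747   25.37027827 329.69817777]
nest 0.95 275 60 [541.9  65.6  24. ]
knob 0.9 145 62 [442.4  43.4  80. ]
knob 0.22 280 60 [547.7  59.   80. ]
shuttle 0.68 278 60 [543.9  69.7   0. ]
```

View pics/w2.png

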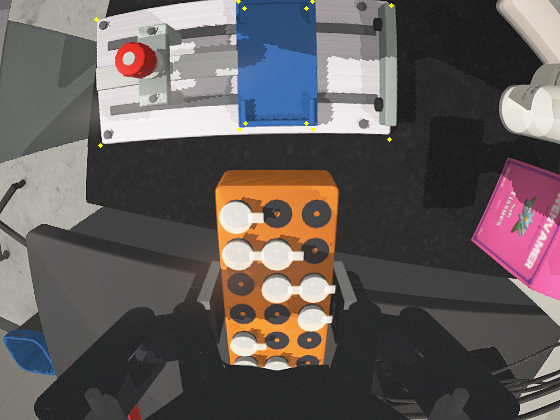

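The picture shows the red knob at (137,60), the blue nest at (277,65) and the block hanging at (277,270). The shuttle is cut off at the top edge, so I'm backing off a little and fitting it precisely.

```bash
python3 -m crank '[[3,[-2,0,-2],0],[3,[-4,0,-4],0],[3,[-4,0,-4],0],[3,[-4,0,-4],0],[3,[-4,0,-4],0]]'; cat > fw.py <<'E'
from fit import *
def poly(cam,cal,x,y,yaw,b,z,n=15):
    x0,x1,y0,y1=b; c,s=np.cos(yaw),np.sin(yaw)
    cs=[(x0,y0),(x1,y0),(x1,y1),(x0,y1),(x0,y0)]
    q=np.vstack([np.linspace(cs[i],cs[i+1],n) for i in range(4)])
    return np.array([proj(cam,(x+c*a-s*d,y+s*a+c*d,z),cal) for a,d in q],np.float32)
def fitw(cal,m,layers,p0):
    def cost(p):
        h=np.zeros(m.shape,np.uint8)
        for b,z in layers: cv2.fillPoly(h,[(poly("wrist",cal,*p[:3],b,z)*16).astype(np.int32)],1,shift=4)
        return 1-(h&m).sum()/max(1,(h|m).sum())
    s=np.array([p0]*4,float); s[1,0]+=6; s[2,1]+=6; s[3,2]+=.08
    o=minimize(cost,p0,method="Nelder-Mead",options=dict(initial_simplex=s)); return o.x,o.fun
E
python3 - <<'E'
from fw import *
im,cal=snap("wrist","w3")
S=spotter.regions_of("wrist","shuttle"); print([(round(d["p"],2),int(d["pixels"].sum())) for d in S[:2]])
m=np.array(S[0]["pixels"]).astype(np.uint8)
K=at("wrist",0,0,0,cal)
p,c=fitw(cal,m,[((-190,115,-70,70),12),((-190,115,-70,70),0),((-119,-91,-36,36),60),((101,113,-36,36),34)],(543,64,.2)); print("plate",p,c)
h=cv2.cvtColor(im,cv2.COLOR_BGR2HSV); b=cv2.inRange(h,(100,110,40),(125,255,255)); n,l,st,ce=cv2.connectedComponentsWithStats(b)
i=1+np.argmax(st[1:,4]); b=(l==i).astype(np.uint8); b=cv2.morphologyEx(b,cv2.MORPH_CLOSE,np.ones((9,9))); print("blue",st[i])
pb,cb=fitw(cal,b,[((-37,37,-60.5,60.5),24),((-33.5,33.5,-60.5,60.5),32)],tuple(p)); print("blue",pb,cb)
for l_,z in [("nest",24),("knob",80)]:
    for d in spotter.mark_of("wrist",l_)[:1]:
        u,v=d["centre"][0]*560,d["centre"][1]*420; print(l_,round(d["p"],2),at("wrist",u,v,z,cal).round(1))
big=cv2.resize(im,None,fx=2,fy=2,interpolation=cv2.INTER_CUBIC)
for q,col in [(p,(0,255,255)),(pb,(0,255,0))]:
    for bb,z in [((-190,115,-70,70),12),((-33.5,33.5,-60.5,60.5),32),((-13+-105,-105+13,-13,13),106)]:
        cv2.polylines(big,[(poly("wrist",cal,*q,bb,z)*2).astype(np.int32)],True,col,1)
cv2.imwrite("pics/w3.png",big[0:440,140:860])
E
```

```text
time_s: 7.98
tcp_pos: [574.9, -94.8, 226.4]
ee_rot: [0.634, 0.773, -0.0, -0.001]
force: [-0.2, -0.5, -2.2]
grip_width: 0.565
[(0.97, 26238)]
plate [5.43478043e+02 6.66091752e+01 2.18355460e-01] 0.01208915753683415
blue [ 241    0   73   87 5955]
blue [5.43137460e+02 6.48237985e+01 2.17449741e-01] 0.027313624678663273
nest 0.97 [543.2  66.   24. ]
knob 0.58 [442.  43.  80.]
```

View pics/w3.png

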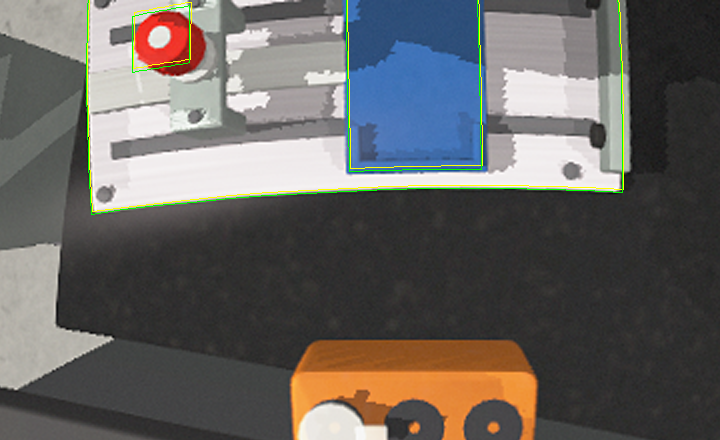

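```bash
python3 - <<'E'
from fw import *
import go
s=r.read_state(); cal=eyes.calibration("wrist"); M=rot(s["ee_rot"]); T=np.array(s["tcp_pos"])
for u,v,z in [(224,170,-2.9),(331.5,170,-2.9),(216.5,188,23.1),(338.5,188,23.1)]:
    print((M.T@(at("wrist",u,v,T[2]+z,cal)-T)).round(1))
go.need(543.5,65.5,110,.218)
E
```

```text
[ 52.4 -23.9   2.9]
[52.4 25.6  2.9]
[ 50.7 -22.8 -23.1]
[ 50.7  24.1 -23.1]
shift cm [16.37  0.04 11.7 ] turn -0.021 | t 8.175 tcp [575.1 -95.1 227. ] q [-0.16  0.17  0.26  1.66  0.    1.21] F [ 0.1 -0.7 -2.4] w 0.568
```

```bash
python3 -m crank '[[3,[5,0,2],-0.02],[3,[10,0,5],-0.02],[3,[14,0,9],-0.02],[3,[16.4,0,12],-0.02],[3,[16.4,0,15],-0.02],[3,[16.4,0,16.5],-0.02],[3,[16.4,0,16.5],-0.02],[3,[16.4,0,16.5],-0.02]]'; python3 go.py 543.5 65.5 27 .218; python3 - <<'E'
from h import *
a,_=snap("side","s1"); b,_=snap("scene","c1"); w,_=snap("wrist","w4")
A=cv2.resize(a[120:200,255:375],(450,300),interpolation=cv2.INTER_CUBIC);B=cv2.resize(b[125:220,300:420],(350,300),interpolation=cv2.INTER_CUBIC)
cv2.imwrite("pics/look1.png",np.vstack([np.hstack([A,B]),cv2.resize(w[90:330,120:440],(800,600))[:300]]))
E
```

```text
time_s: 9.18
tcp_pos: [544.1, 65.1, 63.6]
ee_rot: [0.627, 0.779, 0.001, 0.001]
force: [0.3, -0.2, -1.2]
grip_width: 0.568
shift cm [ 0.05 -0.05  3.66] turn -0.003 | t 9.175 tcp [544.1  65.1  63.6] q [ 0.12  0.08 -0.15  1.33  0.    1.47] F [ 0.3 -0.2 -1.2] w 0.568
```

View pics/look1.png

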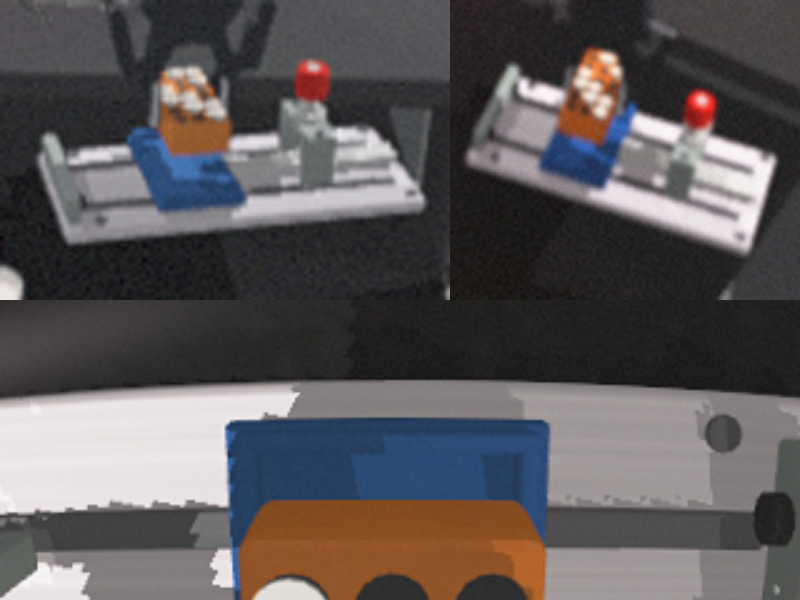

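```bash
python3 - <<'E'
from h import *
s=r.read_state(); cal=eyes.calibration("wrist"); M=rot(s["ee_rot"]); T=np.array(s["tcp_pos"])
f=lambda u,v:(120+u/2.5,90+(v-300)/2.5)
for u,v,z in [(228,421,32),(548,421,32),(255,450,32),(490,455,32),(265,501,T[2]-2.9),(520,501,T[2]-2.9)]:
    print((M.T@(at("wrist",*f(u,v),z,cal)-T)).round(1))
E
```

```text
[ 64.2 -35.1  31.4]
[64.2 34.1 31.5]
[ 57.7 -29.3  31.4]
[56.5 21.6 31.5]
[ 52.2 -23.    2.9]
[52.2 23.9  2.9]
```

```bash
python3 - <<'E'
from h import *
w=cv2.imread("pics/w4.png"); cv2.imwrite("pics/w4z.png",cv2.convertScaleAbs(cv2.resize(w[130:185,205:345],(798,314),interpolation=cv2.INTER_NEAREST),alpha=1.6))
E
```

```text
(no output)
```

View pics/w4z.png

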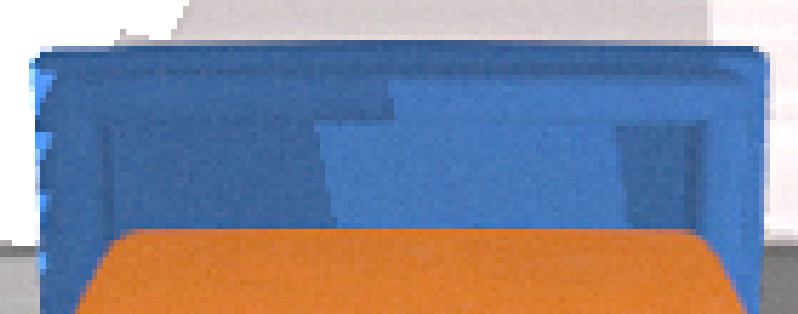

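```bash
python3 - <<'E'
from h import *
s=r.read_state(); cal=eyes.calibration("wrist"); M=rot(s["ee_rot"]); T=np.array(s["tcp_pos"])
f=lambda u,v:(205+u/5.7,130+v/5.71)
for u,v,z in [(400,80,32),(105,120,32),(693,120,32),(400,230,T[2]-2.9),(115,230,T[2]-2.9),(705,230,T[2]-2.9)]:
    print((M.T@(at("wrist",*f(u,v),z,cal)-T)).round(1))
E
```

```text
[60.7 -0.5 31.4]
[ 57.1 -28.6  31.4]
[57.1 27.4 31.5]
[52.1 -0.4  2.9]
[ 52.3 -23.3   2.8]
[52.3 24.3  2.9]
```

The block is centred to within about 1 mm of the nest, so I'm correcting by 1 mm and lowering it.

```bash
python3 -m crank '[[3,[0.1,-0.1,0.5],0],[3,[0.1,-0.1,1.5],0],[3,[0.1,-0.1,2.3],0],[3,[0.1,-0.1,2.8],0],[3,[0.1,-0.1,3.1],0],[3,[0.1,-0.1,3.4],0],[3,[0.1,-0.1,3.4],0]]'; python3 go.py 543.5 65.5 27 .218
```

```text
time_s: 10.2
tcp_pos: [542.1, 66.1, 28.2]
ee_rot: [0.627, 0.779, -0.0, -0.0]
force: [0.3, -0.4, -1.3]
grip_width: 0.571
shift cm [-0.09  0.12  0.12] turn -0.002 | t 10.2 tcp [542.1  66.1  28.2] q [ 0.12  0.1  -0.21  1.27  0.    1.48] F [ 0.3 -0.4 -1.3] w 0.571
```

```bash
python3 -m crank '[[3,[0,0,0.05],0],[3,[0,0,0.1],0],[3,[0,0,0.15],0],[3,[0,0,0.15],0]]'; python3 go.py 543.5 65.5 27 .218
```

```text
time_s: 10.7
tcp_pos: [542.2, 66.1, 26.9]
ee_rot: [0.627, 0.779, 0.0, 0.0]
force: [0.2, 0.4, -0.3]
grip_width: 0.572
shift cm [-0.08  0.11 -0.01] turn -0.002 | t 10.7 tcp [542.2  66.1  26.9] q [ 0.12  0.1  -0.21  1.26 -0.    1.48] F [ 0.2  0.4 -0.3] w 0.572
```

```bash
python3 -m crank '[[3,[0,0,0.07],0],[3,[0,0,0.07],0],[8.5,[0,0,0.07],0],[8.5,[0,0,0.07],0],[8.5,[0,0,0.07],0],[8.5,[0,0,0],0],[8.5,[0,0,0],0],[8.5,[0,0,0],0]]'; python3 -m crank '[[8.5,[0,0,-1],0],[8.5,[0,0,-4],0],[8.5,[0,0,-8],0],[8.5,[0,0,-12],0],[8.5,[0,0,-15],0],[8.5,[0,0,-15],0]]'; python3 - <<'E'
from h import *
from go import need
a,_=snap("side","s2"); b,_=snap("scene","c2"); w,cal=snap("wrist","w5")
for d in spotter.mark_of("wrist","knob")[:2]: print("knob",d["p"],at("wrist",d["centre"][0]*560,d["centre"][1]*420,80,cal))
h=cv2.cvtColor(w,cv2.COLOR_BGR2HSV); m=cv2.inRange(h,(0,150,90),(4,255,255))|cv2.inRange(h,(174,150,90),(180,255,255)); n,l,st,ce=cv2.connectedComponentsWithStats(m)
for i in np.argsort(-st[1:,4])[:3]+1: print(st[i],ce[i],at("wrist",*ce[i],95,cal).round(1))
A=cv2.resize(a[120:200,255:375],(450,300),interpolation=cv2.INTER_CUBIC);B=cv2.resize(b[125:220,300:420],(350,300),interpolation=cv2.INTER_CUBIC)
cv2.imwrite("pics/look2.png",np.vstack([np.hstack([A,B]),cv2.resize(w[120:300,60:540],(800,300))]))
need(442,43,130,.218)
E
```

```text
time_s: 11.7
tcp_pos: [542.2, 66.1, 26.8]
ee_rot: [0.627, 0.779, -0.0, 0.0]
force: [-0.1, 0.3, 0.2]
grip_width: 0.997
time_s: 12.45
tcp_pos: [543.3, 66.2, 180.1]
ee_rot: [0.627, 0.779, 0.002, 0.002]
force: [0.2, 0.2, -0.9]
grip_width: 0.994
knob 0.93 [441.67687906  46.02519729  80.        ]
[ 123  199   40   39 1003] [143.05682951 217.01296112] [440.9  44.4  95. ]
[103 415  19   5  52] [110.         417.78846154] [ 388.1 -259.    95. ]
[508  13   2   2   3] [508.66666667  13.66666667] [689.7 278.1  95. ]
shift cm [ -0.11 -10.22   4.59] turn -0.002 | t 12.65 tcp [541.7  66.  175.7] q [ 0.12  0.06  0.04  1.55 -0.    1.48] F [0.2 0.2 0.5] w 0.994
```

View pics/look2.png

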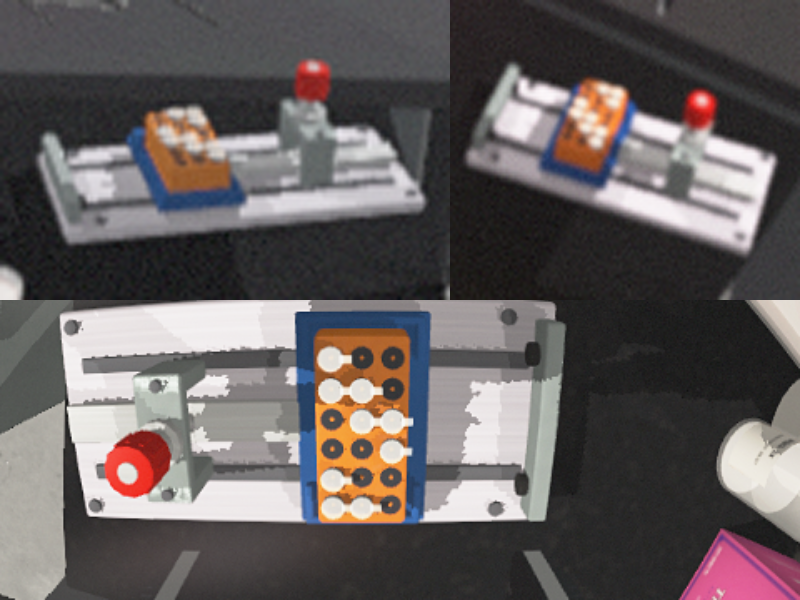

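The block lies flat in the nest, lips visible all round. The red knob is at (441,44.3). I'm moving over it and descending.

```bash
python3 -m crank '[[8.5,[-0.1,-5,0],0],[8.5,[-0.1,-10.25,0],0],[8.5,[-0.1,-10.25,2],0],[8.5,[-0.1,-10.25,4.5],0],[8.5,[-0.1,-10.25,4.5],0],[8.5,[-0.1,-10.25,4.5],0]]'; python3 go.py 441 44 83 .218;  python3 - <<'E'
from h import *
w,cal=snap("wrist","w6"); s=r.read_state(); M=rot(s["ee_rot"])
h=cv2.cvtColor(w,cv2.COLOR_BGR2HSV); m=cv2.inRange(h,(0,150,60),(4,255,255))|cv2.inRange(h,(174,150,60),(180,255,255)); n,l,st,ce=cv2.connectedComponentsWithStats(m)
for i in np.argsort(-st[1:,4])[:2]+1: 
    P=at("wrist",*ce[i],95,cal); print(st[i],ce[i].round(),P.round(1),(M.T@(P-s["tcp_pos"])).round(1))
E
```

```text
time_s: 13.4
tcp_pos: [442.3, 43.1, 132.1]
ee_rot: [0.627, 0.779, -0.0, -0.0]
force: [-0.4, 0.0, -0.3]
grip_width: 0.994
shift cm [ 0.11 -0.1   4.91] turn -0.002 | t 13.4 tcp [442.3  43.1 132.1] q [ 0.1  -0.18 -0.27  1.48  0.    1.45] F [-0.4  0.  -0.3] w 0.994
[ 250  216   46   53 1634] [272. 241.] [439.7  44.3  95. ] [ 1.7 -2.6 37.5]
```

```bash
python3 -m crank '[[8.5,[0.1,-0.15,1.5],0],[8.5,[0.1,-0.15,3.5],0],[8.5,[0.1,-0.15,4.9],0],[8.5,[0.1,-0.15,4.9],0],[5,[0.1,-0.15,4.9],0],[2,[0.1,-0.15,4.9],0],[1.5,[0.1,-0.15,4.9],0],[1.5,[0.1,-0.15,4.9],0]]'; python3 -m crank '[[1.5,[0,0,0],0],[1.5,[0,0,0],0],[1.5,[0,0,0],0]]'
```

```text
time_s: 14.45
tcp_pos: [439.6, 43.5, 83.6]
ee_rot: [0.627, 0.779, -0.001, -0.0]
force: [-8.9, -1.8, 10.7]
grip_width: 0.286
time_s: 14.82
tcp_pos: [439.5, 43.5, 83.6]
ee_rot: [0.627, 0.779, -0.001, -0.0]
force: [-9.7, -1.9, 10.2]
grip_width: 0.281
```

```bash
python3 -m crank '[[1.5,[0,-0.07,-0.3],0],[1.5,[0,-0.07,-0.7],0],[1.5,[0,-0.07,-1.1],0],[1.5,[0,-0.07,-1.5],0],[1.5,[0,-0.07,-1.8],0],[1.5,[0,-0.07,-1.9],0],[1.5,[0,-0.07,-1.9],0],[1.5,[0,-0.07,-1.9],0]]'; python3 go.py 439 43.5 105 .218
```

```text
time_s: 15.82
tcp_pos: [439.5, 43.5, 101.5]
ee_rot: [0.627, 0.779, -0.0, -0.0]
force: [-5.3, -2.4, -9.6]
grip_width: 0.281
shift cm [ 0.01 -0.05 -0.35] turn -0.002 | t 15.825 tcp [439.5  43.5 101.5] q [ 0.1  -0.18 -0.33  1.42 -0.    1.45] F [-5.3 -2.4 -9.6] w 0.281
```

```bash
python3 -m crank '[[1.5,[0,0,-0.1],0],[1.5,[0,0,-0.1],0],[1.5,[0,0,-0.2],0],[1.5,[0,0,-0.2],0]]'; python3 -m crank '[[1.5,[0,0,-0.1],0],[1.5,[0,0,-0.1],0]]'
```

```text
time_s: 16.32
tcp_pos: [439.5, 43.5, 103.5]
ee_rot: [0.627, 0.779, -0.0, -0.0]
force: [-4.8, -2.5, -9.5]
grip_width: 0.277
time_s: 16.58
tcp_pos: [439.4, 43.6, 103.9]
ee_rot: [0.627, 0.779, -0.001, -0.0]
force: [-2.9, -2.2, -18.7]
grip_width: 0.274
```

The force rose from 9.5 to 18.7 N, so the pin is at its hard stop. I'm holding there while I check the carriage.

```bash
python3 -m crank '[[1.5,[0,0,-0.05],0],[1.5,[0,0,-0.05],0],[1.5,[0,0,-0.05],0],[1.5,[0,0,-0.05],0],[1.5,[0,0,-0.05],0],[1.5,[0,0,-0.05],0]]'; python3 - <<'E'
from h import *
a,ca=snap("side","s3"); b,cb=snap("scene","c3"); w,cal=snap("wrist","w7")
for c,k in [("side",ca),("scene",cb),("wrist",cal)]:
    for d in spotter.mark_of(c,"nest")[:1]: 
        P=at(c,d["centre"][0]*560,d["centre"][1]*420,24,k); print(c,"nest",round(d["p"],2),P.round(1),"travel",round(float((P[:2]-[543.3,66])@[np.cos(.218),np.sin(.218)]),1))
    for d in spotter.mark_of(c,"knob")[:1]: print(c,"knob z",d["p"],np.array(d["centre"])*[560,420],proj(c,(440.8,43.5,100),k),proj(c,(440.8,43.5,80),k))
A=cv2.resize(a[120:200,255:375],(450,300),interpolation=cv2.INTER_CUBIC);B=cv2.resize(b[125:220,300:420],(350,300),interpolation=cv2.INTER_CUBIC)
cv2.imwrite("pics/look3.png",np.vstack([np.hstack([A,B]),cv2.resize(w[120:300,120:520],(800,300))]))
E
```

```text
time_s: 17.32
tcp_pos: [439.4, 43.6, 103.9]
ee_rot: [0.627, 0.779, -0.001, -0.001]
force: [-0.4, -2.6, -25.9]
grip_width: 0.281
side nest 0.7 [605.9  69.5  24. ] travel 61.9
side knob z 0.64 [341.6   137.088] (np.float64(337.1062183482891), np.float64(139.83182889976007)) (np.float64(336.5822712619272), np.float64(145.73683013369453))
scene nest 0.9 [607.7  75.5  24. ] travel 64.9
wrist knob z 0.87 [279.384 270.396] (np.float64(278.57323821083446), np.float64(270.74720468708205)) (np.float64(278.4365855370688), np.float64(253.5855711658886))
```

View pics/look3.png

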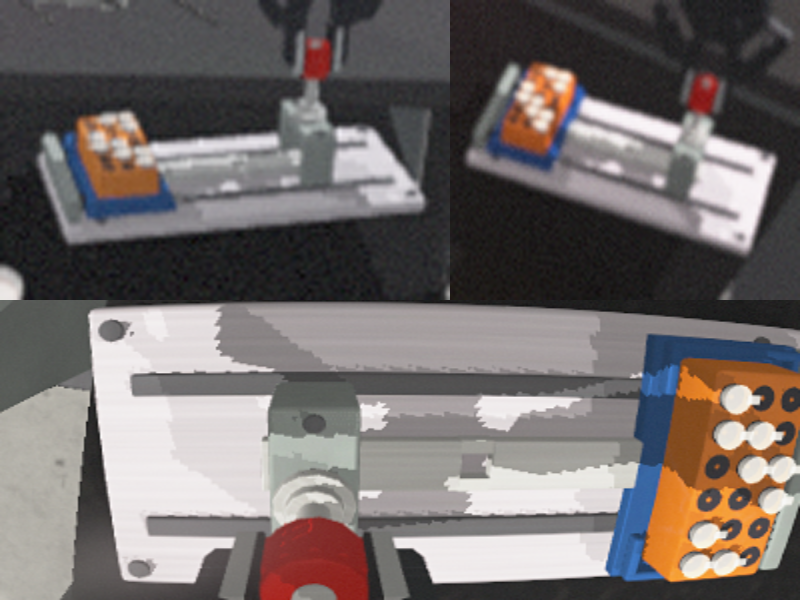

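The carriage is at the end stop with the block flat in the nest. The knob is up and gripped, and the pull is steady at 26 N. Handing in.

```bash
python3 - <<'E'
from h import *
s=r.read_state(); print(s["time_s"],s["tcp_pos"],s["force"],s["grip_width"]); print(workorder.finish_job())
E
```

```text
17.775 [439.39544721  43.54862873 103.89278079] [  0.69680982  -2.04109586 -25.63670573] 0.28016746367622297
the job is handed in; nothing more can be done
None
```

I laid the nearer orange block in the carriage's nest and let go of it. I then pulled the red knob up to its hard stop and handed the job in at 17.8 s, still gripping it.

- **Block:** after release it lay flat in the nest, and the pictures show it still aboard after the run.
- **Carriage:** the pictures show it against the end stop. The nest marks gave 62 mm (side camera) and 65 mm (scene camera), against 60 mm expected. I put the difference down to measuring error in the marks and calibration.
- **Knob:** the tool rose 20.3 mm while gripping it. At that height the pull went from 9.5 N to a steady 26 N, which is how I judged the hard stop. In the wrist picture the knob's mark matched the raised height. The side camera's mark was about 5 px off, and the scene camera did not report the knob.
- **Side load:** when the fingers first closed on the knob there was about 10 N sideways. It faded to under 1 N along x, with about 2 N left along y.
- **Bystanders:** I moved nothing near the vial, bottle or dish, but did not check them again at the end.

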